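# Carry rinsed polishing discs from the drain rack on the drying bar

### The arm

A 7-joint arm with a two-finger parallel gripper is mounted at the origin on the work surface. World frame = base frame: x ahead of the robot, y to its left, z up, the work surface at z = 0. Lengths are in m, angles in degrees, forces in N, time in s.
With the tool pointing down it reaches from about 0.425 to 0.875 m from the base axis. Payload 4.7 kg.
Tool frame: the origin (TCP) lies between the finger pads; the fingertips stand 22 mm ahead of it and the grasp point (between the pads) lies 3 mm ahead of it; z points along the fingers, y is the line along which they close (so a half turn about z gives the same grasp; the last joint's range is limited). The gripper opens to 87 mm and grips with 3 to 60 N. Pads are 19 mm wide; open, the fingers measure 117 mm over their backs; the gripper's body (75 mm by 190 mm) begins 51 mm behind the grasp point.
Start: joints at [-64.681, 18.392, -4.016, 83.108, 1.295, 78.541, -3.26], TCP at [0.27, 0.591, 0.245] pointing down, gripper open.
Joint ranges: [-163.93, 163.93], [-17.29, 119.83], [-79.2, 71.16], [3.27, 140.29], [-89.18, 269.18], [5.43, 117.66], [-154.24, 154.24]. Speed limits (degrees/s): [147.25, 147.25, 180, 180, 180, 180, 180].

### API

Orientations are given as [roll, pitch, yaw] about the fixed x, y, z axes, in that order (R = Rz(yaw) Ry(pitch) Rx(roll)).
In Python, from cell import env gives the robot as it stands.
- The arm moves only by the tool drive_tool, never from a script. Its argument "moves" is a list of rows, each a list of 3 entries, a list of its own where there are three numbers: the shift along the tool's x, y, z in mm, then the turn, a rotation vector about the tool's x, y, z in rad, then the closure, from 0 (fully open) to 1 (shut). In form: [[[x, y, z], [wx, wy, wz], jaw], ...]. A call has 1 to 12 rows; each row shifts and turns the commanded pose from where the row before left it, along the tool's axes as they then stand; what a row does not reach is not made up. A row lasts 1/12 s, in which the tool goes at most 41.7 mm and 7.16 degrees, less where a joint would pass 70% of its speed; a pose out of reach is approached as far as the arm can. A call with a gripper value outside its range is refused whole. The fingers move at their own pace and stop on an object; "newtons" is the grip in N (left out, the last holds). Time passes only in rows, so rows that do not move let the fingers close. It gives the time, the measured TCP pose, the force, the opening and the grip force at its end, in the units of the state.
- env.get_obs(): the state, without advancing time (a new reading comes with each control period).
- env.read_camera(name): name is "scene" or "top"; returns (picture, depth): 384x512x3 uint8, blue, green, red; 384x512 float32, m along the optical axis (not along the pixel's ray), 0 where there is no reading.
- env.get_calibration(name): a dict with "fx", "fy", "cx", "cy" (pixels), "k1" (the pictures are not rectified: a ray, as slopes to the right and down, at radius r is drawn at 1 + k1 r^2 times it, then the intrinsics apply), "T" (4x4, takes a point from camera to world coordinates). Camera axes: x right, y down, z forward; pixel columns grow to the right and rows downward; lengths in m; the calibration is good to about 2 mm. A picture is of the moment at which its call begins. get_calibration takes no time and is no camera call.
- env.sign_off(): hands the job in; it is judged then, once.
The state is a dict: "time_s": time; "qpos": joint angles; "joint_velocities": joint speeds; "effort": joint torques, N m; "tool_pos": TCP position; "tool_rot": TCP orientation; "force": force on the tool from outside, world axes, zero at the start; "wrist_torque": the same for the moment, N m; "grip_width": finger opening in m; "grasp_force": force on a finger pad.
Only numpy, scipy, OpenCV 4.12 (cv2) and the standard library are available. Lean on these libraries where they do the work, as an engineer would, in place of code of your own. Each camera call takes 0.05 s, during which the arm holds its last target. There are 200 camera calls.

### The job

The three rinsed polishing discs in the sloping rack have drained: take the handled bar from the drying stand, run it up the slope through the bores of all three discs while they stand in the rack, and lift them off together on the bar. Lay the loaded bar back level in both forks of the stand just as it lay before, the collar inside the fork on the handle's side, with all three discs hanging still between collar and far fork. Do not let a disc fall, and leave the other things on the bench where they are.

Things in the scene. Friction and masses are not known exactly. Their poses are not given: they have to be found in the camera images.
- disc1: lowest of the three polishing discs standing on edge in the sloping rack: dark grey ring 100 mm across, 8 mm thick, 22 mm bore ringed by a steel bush, 55 g. Origin: centre of the bore, half-way through the disc. Its z is the bore's axis, pointing up the slope, 25 degrees above level. It rests on two rails and leans on dowels on its low side, free to be lifted square to the rails
- disc2: the middle disc, the same as disc1; its bore is in line with disc1's, 22 mm further up the slope
- disc3: the highest disc, the same as disc1, 44 mm up the slope from disc1
- rack_bore (a point): point of the fixed wooden drain rack where disc1's bore centre starts, 142 mm above the bench. z up; the row climbs at 25 degrees towards the rack's -y: up the slope is (0, -0.906, 0.423) in this frame, square to the rails (0, 0.423, 0.906). Rails: inner edges 30 mm either side of the bore line, tops 40 mm below it, from 33 mm before disc1 to 123 mm past it
- rack_dowel (a point): rack: top of one of the two 9 mm dowels before disc1. Dowel pairs stand on the rails 37 mm either side of the bore line, before disc1 and between all slots; their tops are 20 mm above the bore line, so a disc raised 75 mm square to the rails is clear. Under the rack a fixed grey drip tray 24 mm high reaches 80 mm to +y, 170 mm to -y and 95 mm to either side in x of the point rack_bore
- stand_seat (a point): fixed dark-steel drying stand: the point half-way between its two forks on the axis of a 10 mm rod lying in them, 110 mm above the bench. z up; the bar lies along y, handle on the +y side. Forks: 8 mm thick uprights at y = +60 and -60 mm, open above, notch 14 mm wide, flared lips ending 28 mm above the rod's axis and 27 mm either side of it. Base plate 110 x 180 x 12 mm
- bar_grip (a point): middle of the wooden handle of the loose bar, on its axis. The rod points along this frame's -y; z is up as it lies in the stand. Handle 22 mm wide (x), 26 mm high (z), 100 mm long with its ferrule, then a 10 mm steel rod, tip 205 mm from here; 30 mm stop collar at 80 to 86 mm. 130 g, balances 83 mm from here. It starts level in the forks, which hold it about 65 and 185 mm from here
- bar_tip (a point): the rounded tip of the bar, on its axis, 205 mm from the middle of the handle; axes as bar_grip
- point_chisel: steel point chisel lying on the bench, 210 mm long, 13 mm thick; bystander, origin under its middle
- claw_chisel: steel claw chisel lying on the bench, 210 mm long, 13 mm thick; bystander, origin under its middle
- rubbing_brick: dark abrasive brick 100 x 45 x 25 mm on the bench; bystander, origin under its centre
- worn_disc: a worn polishing disc, only 68 mm across and 6 mm thick, lying flat on the bench; bystander, not one of the three; origin at its centre
Mind the look-alikes: they are no part of the job. Leave any red or turquoise look-alike of the disc3 alone.

How it is judged (in metres and radians):
On the way, in this order (a step that is already met when the one before it is completed fails the run):
1. the bar runs through all three discs, its tip out beyond disc3, while every disc still stands in the rack (moved less than 20 mm) (x of disc1 in the frame of bar_grip between -0.011 and 0.011 m and z of disc1 in the frame of bar_grip between -0.011 and 0.011 m and y of disc1 in the frame of bar_grip between -0.198 and -0.085 m and x of disc2 in the frame of bar_grip between -0.011 and 0.011 m and z of disc2 in the frame of bar_grip between -0.011 and 0.011 m and y of disc2 in the frame of bar_grip between -0.198 and -0.085 m and x of disc3 in the frame of bar_grip between -0.011 and 0.011 m and z of disc3 in the frame of bar_grip between -0.011 and 0.011 m and y of disc3 in the frame of bar_grip between -0.198 and -0.085 m and distance of each of disc1, disc2, disc3 from where it was at the start of the episode below 0.02 m), for 0.1 s.
2. all three discs are off the rack together on the bar (each more than 70 mm from where it stood) (x of disc1 in the frame of bar_grip between -0.011 and 0.011 m and z of disc1 in the frame of bar_grip between -0.011 and 0.011 m and y of disc1 in the frame of bar_grip between -0.198 and -0.08 m and x of disc2 in the frame of bar_grip between -0.011 and 0.011 m and z of disc2 in the frame of bar_grip between -0.011 and 0.011 m and y of disc2 in the frame of bar_grip between -0.198 and -0.08 m and x of disc3 in the frame of bar_grip between -0.011 and 0.011 m and z of disc3 in the frame of bar_grip between -0.011 and 0.011 m and y of disc3 in the frame of bar_grip between -0.198 and -0.08 m and distance of each of disc1, disc2, disc3 from where it was at the start of the episode above 0.07 m), for 0.1 s.
At the end, for the whole second after the job is handed in: The bar lies in both forks, handle on its old side: handle middle 108-142 mm from the seat point, within 12 mm sideways, 7 mm in height and 0.08 rad; all three discs hang on it 85-185 mm from the handle's middle, bores within 11 mm of its axis, slower than 0.05 m/s (x of bar_grip in the frame of stand_seat between -0.012 and 0.012 m and y of bar_grip in the frame of stand_seat between 0.108 and 0.142 m and z of bar_grip in the frame of stand_seat between -0.007 and 0.007 m and angle between the y axis of bar_grip and the y axis of stand_seat, either way round below 0.08 rad and x of disc1 in the frame of bar_grip between -0.011 and 0.011 m and z of disc1 in the frame of bar_grip between -0.011 and 0.011 m and y of disc1 in the frame of bar_grip between -0.185 and -0.085 m and x of disc2 in the frame of bar_grip between -0.011 and 0.011 m and z of disc2 in the frame of bar_grip between -0.011 and 0.011 m and y of disc2 in the frame of bar_grip between -0.185 and -0.085 m and x of disc3 in the frame of bar_grip between -0.011 and 0.011 m and z of disc3 in the frame of bar_grip between -0.011 and 0.011 m and y of disc3 in the frame of bar_grip between -0.185 and -0.085 m and linear speed of each of disc1, disc2, disc3 below 0.05 m/s); the robot touches nothing.
It fails at once if a disc falls (its centre comes lower than 60 mm above the bench) (height (world z) of any of disc1, disc2, disc3 below 0.06 m).
It fails at once if a bystander is moved by more than 30 mm (distance of any of point_chisel, claw_chisel, rubbing_brick, worn_disc from where it was at the start of the episode above 0.03 m).
It also fails if it takes over 64 s, if anything falls off the work surface, if the arm or the gripper's body presses on something with over 40 N, if the wrist force passes 120 N, or if a joint passes its speed limit or range.

## Working session

There is one attempt and no reset: what is moved stays moved. The work goes in short steps, Python scripts to look and compute and a tool call to move; the robot and the scene stay as the last step left them, time stands still between calls to the robot, and variables do not carry over. Pictures are saved under pics/ and viewed, at most 10 in all, crops included, and the job is handed in when it is done.

Besides the shell and the picture viewer there is one more tool, called after ">>>" as name([rows], argument=value, ...), one row to a line, values as JSON. drive_tool: Moves the arm, as the interface text tells. Its arguments: {"type":"object","properties":{"moves":{"type":"array"},"newtons":{"type":"number"}},"required":["moves"]}

```bash
ls; mkdir -p pics; cat > h.py <<'E'
import numpy as np,cv2
from cell import env
def grab(n):
    im,d=env.read_camera(n); np.savez('%s.npz'%n,im=im,d=d); return im,d
def load(n):
    z=np.load('%s.npz'%n); return z['im'],z['d']
def ray(n,u,v):
    c=env.get_calibration(n)
    K=np.array([[c['fx'],0,c['cx']],[0,c['fy'],c['cy']],[0,0,1.]])
    uv=np.stack([np.ravel(u),np.ravel(v)],-1).astype(float).reshape(-1,1,2)
    p=cv2.undistortPoints(uv,K,np.array([c['k1'],0,0,0.])).reshape(-1,2)
    return np.c_[p,np.ones(len(p))],np.array(c['T'])
def pts(n,u,v,d):
    r,T=ray(n,u,v); return (r*np.ravel(d)[:,None])@T[:3,:3].T+T[:3,3]
def plane(n,u,v,z):
    r,T=ray(n,u,v); w=r@T[:3,:3].T; return T[:3,3]+w*((z-T[2,3])/w[:,2])[:,None]
E
python3 - <<'E'
from h import *
for n in('scene','top'):
    im,d=grab(n); cv2.imwrite('pics/%s0.png'%n,im)
    c=env.get_calibration(n); print(n,np.round(c['T'],3).tolist(),c['fx'],c['k1'],(d>0).mean())
o=env.get_obs(); print(o)
E
```

```text
pics
scene [[-0.455, 0.634, -0.625, 1.02], [0.89, 0.316, -0.328, 0.315], [-0.01, -0.706, -0.708, 0.766], [0.0, 0.0, 0.0, 1.0]] 350.1507383097025 0.033653589431442275 0.9960378011067709
top [[0.006, -0.999, 0.042, 0.405], [-1.0, -0.007, -0.015, 0.026], [0.015, -0.042, -0.999, 1.381], [0.0, 0.0, 0.0, 1.0]] 396.98092317017034 -0.11889905573701932 0.9960072835286459
{'time_s': 0.1, 'qpos': array([-64.67993309,  18.43436639,  -4.01664895,  83.16546273,
         1.29149258,  78.54202531,  -3.26167683]), 'joint_velocities': array([ 0.06148339, -0.12121612, -0.00795077, -0.24207274, -0.0093539 ,
        0.09378743, -0.10004921]), 'effort': array([-7.00088094e-04, -4.92568016e+01, -4.06004721e-01, -3.13399816e+01,
       -6.40825205e-02,  3.93620844e-02,  7.55958786e-05]), 'tool_pos': array([0.26950426, 0.59100472, 0.24359751]), 'tool_rot': array([-1.79903185e+02,  1.62479257e-03,  1.55488159e+02]), 'force': array([-0.14278264,  0.25950104,  0.39489342]), 'wrist_torque': array([-0.04896364,  0.05103797, -0.04463391]), 'grasp_force': 0.0, 'grip_width': 0.08668435758035882}
```

View pics/scene0.png

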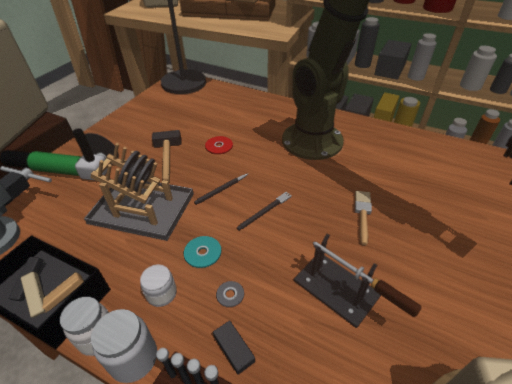

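View pics/top0.png

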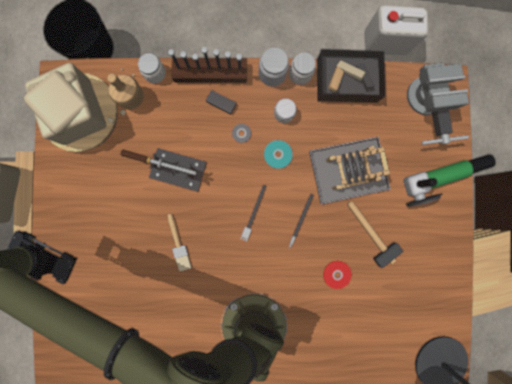

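The top view shows the stand at about (178,168) with the handle running to (122,152), and the rack at (350,168). The three discs there are dark grey. 

Things that could be taken for a disc, by top pixel: the rack discs (about 355,167), turquoise disc (278,154), red disc (337,275), and worn disc (242,133). Things that could be taken for the bar: the chisels (255,212 and 300,220), brush (178,240), and hammer (370,230). I choose the rack discs and the bar in the stand. Next, a close crop.

```bash
python3 - <<'E'
from h import *
a,_=load('top'); b,_=load('scene')
f=lambda im,x,y,w,h,s:cv2.resize(im[y:y+h,x:x+w],(w*s,h*s),interpolation=cv2.INTER_CUBIC)
A=np.hstack([f(a,305,130,95,75,4),f(a,115,135,100,75,4)])
B=np.hstack([f(b,85,125,110,115,3),f(b,290,225,135,115,3)])
W=max(A.shape[1],B.shape[1])
pad=lambda x:np.pad(x,((0,0),(0,W-x.shape[1]),(0,0)))
o=np.vstack([pad(A),pad(B)])[:600];print(o.shape);cv2.imwrite('pics/crop1.png',o)
E
```

```text
(600, 780, 3)
```

View pics/crop1.png

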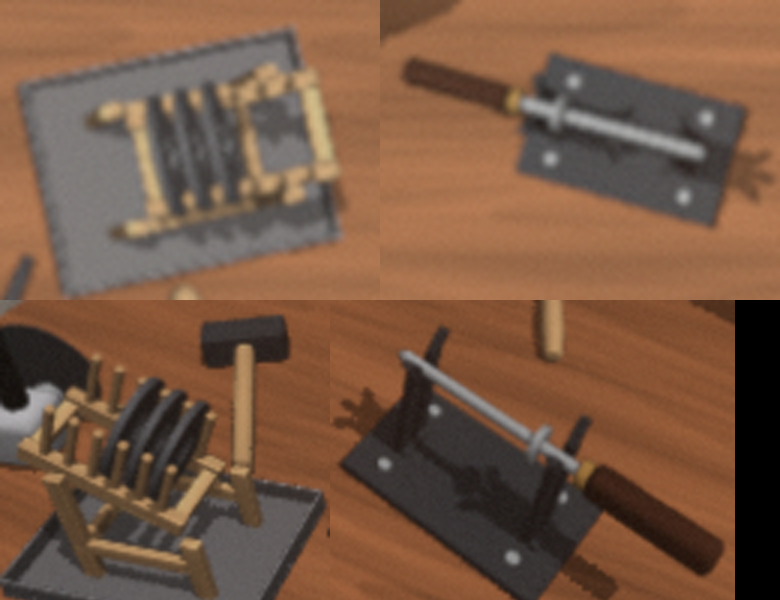

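The crop shows three dark grey discs in the rack, with the high end toward image right in the top view (world −y). The bar has its handle to the left (+y) and its collar inside the left fork. Next I measure tray, plate, rod and discs.

```bash
python3 - <<'E'
from h import *
V,U=np.mgrid[:384,:512]
for n in('top','scene'):
    im,d=load(n); P=pts(n,U,V,d).reshape(384,512,3); hsv=cv2.cvtColor(im,cv2.COLOR_BGR2HSV)
    np.save(n+'P.npy',P)
    def box(x0,x1,y0,y1): return (P[...,0]>x0)&(P[...,0]<x1)&(P[...,1]>y0)&(P[...,1]<y1)
    if n=='top':
        for nm,(u,v) in dict(rackmid=(350,168),tray1=(320,180),handle=(135,155),tip=(290-0,0) ,plate=(190,185)).items():
            print(nm,np.round(P[v,u],3))
    sat=hsv[...,1]
    # tray
    for nm,(x0,x1,y0,y1,z0,z1,L) in dict(tray=(.3,.75,-.45,-.05,.0,.035,(.19,.25)),plate=(.3,.75,.1,.45,.004,.022,(.11,.18))).items():
        m=box(x0,x1,y0,y1)&(P[...,2]>z0)&(P[...,2]<z1)&(sat<80)
        m=cv2.morphologyEx(m.astype(np.uint8),cv2.MORPH_OPEN,np.ones((3,3)))
        k,l,s,c=cv2.connectedComponentsWithStats(m)
        i=1+np.argmax(s[1:,4]); q=np.argwhere(l==i)
        w=P[q[:,0],q[:,1]]; r=cv2.minAreaRect(w[:,:2].astype(np.float32))
        print(n,nm,len(q),'z',np.round(np.median(w[:,2]),4),r)
    # rod
    m=box(.4,.75,.08,.45)&(P[...,2]>.085)&(P[...,2]<.15)
    w=P[m]; print(n,'bar pts',len(w)); 
    if len(w)>20:
        vx,vy,x,y=cv2.fitLine(w[:,:2].astype(np.float32),cv2.DIST_HUBER,0,.01,.01).ravel()
        t=(w[:,:2]-[x,y])@[vx,vy]; print('line',vx,vy,'ends',np.round([x+vx*t.min(),y+vy*t.min(),x+vx*t.max(),y+vy*t.max()],4),'len',np.ptp(t), np.percentile(w[:,2],[5,50,95]).round(3))
    # discs: dark low-sat above rails
    m=box(.35,.7,-.4,-.1)&(P[...,2]>.1)&(P[...,2]<.22)&(sat<90)&(hsv[...,2]<110)
    w=P[m]; print(n,'disc',len(w),np.round(w.min(0),3),np.round(w.max(0),3))
E
```

```text
rackmid [ 0.533 -0.288  0.192]
tray1 [ 0.51  -0.231  0.001]
handle [0.578 0.386 0.119]
tip [ 1.596 -0.213 -0.756]
plate [0.489 0.221 0.011]
top tray 1176 z 0.0046 ((0.5424759984016418, -0.3237486481666565), (0.1880035549402237, 0.23152278363704681), 11.587936401367188)
top plate 1217 z 0.0112 ((0.5428865551948547, 0.26723557710647583), (0.17830991744995117, 0.10642892867326736), 74.77911376953125)
top bar pts 478
line 0.26874036 0.96321267 ends [0.5206 0.1916 0.5883 0.4342] len 0.2518424167376741 [0.105 0.119 0.133]
top disc 520 [ 0.49  -0.388  0.102] [ 0.608 -0.266  0.209]
scene tray 2652 z 0.0058 ((0.5459110736846924, -0.3313688337802887), (0.19061709940433502, 0.2526971697807312), 12.772420883178711)
scene plate 2621 z 0.0127 ((0.543480634689331, 0.2698720097541809), (0.17722898721694946, 0.1081264540553093), 74.60879516601562)
scene bar pts 1349
line 0.28387704 0.9588607 ends [0.5216 0.1919 0.5934 0.4347] len 0.25313500504237646 [0.101 0.117 0.131]
scene disc 718 [ 0.502 -0.389  0.102] [ 0.594 -0.261  0.209]
```

```bash
python3 - <<'E'
from h import *
from scipy.optimize import least_squares
th=np.radians(12.2); b=np.array([.5365,-.287,.142])
c,s=np.cos(th),np.sin(th); R=np.array([[c,-s,0],[s,c,0],[0,0,1]])
up=np.array([0,-.906,.423]); sq=np.array([0,.423,.906])
for n in('top','scene'):
    P=np.load(n+'P.npy'); im,d=load(n); hsv=cv2.cvtColor(im,cv2.COLOR_BGR2HSV)
    q=(P-b)@R; X=q[...,0];S=q@up;N=q@sq
    m=(hsv[...,1]<90)&(hsv[...,2]<130)&(abs(X)<.06)&(N>-.03)&(N<.065)&(S>-.03)&(S<.075)
    print(n,m.sum()); print('S hist',np.histogram(S[m],np.arange(-.02,.07,.004)))
    print('N top pct',np.percentile(N[m],[50,90,97,99]).round(4),'X',np.percentile(X[m],[1,5,50,95,99]).round(4))
    # rim points: outer edge
    rim=m&(N>.02)&(np.hypot(X,N)>.042)
    a,e=X[rim],N[rim]
    f=least_squares(lambda p:np.hypot(a-p[0],e-p[1])-.05,[0,0],loss='soft_l1',f_scale=.002); print('circle off',f.x.round(4),rim.sum())
    if n=='scene':
        # low face of disc1: S approx -4mm
        for s0 in(-.004,.018,.04):
            g=m&(abs(S-s0)<.008)&(np.hypot(X,N)<.047)
            A=np.c_[X[g],N[g],np.ones(g.sum())]; k=np.linalg.lstsq(A,S[g],rcond=None)[0]; print('face',s0,g.sum(),k.round(4))
    # dowels: wood, top height N ~ .02 , X~+-.037
    wd=(hsv[...,1]>90)&(N>.003)&(N<.026)&(abs(abs(X)-.037)<.015)&(S>-.05)&(S<.12)
    for sg in(-1,1):
        g=wd&(np.sign(X)==sg); print('dowel',sg,g.sum(),np.median(X[g]).round(4),np.polyfit(S[g],X[g],1).round(4))
o=env.get_obs()
E
```

```text
top 508
S hist (array([  0,   0,   0,   0,   2,  36, 124,   0,   0,   1,  36, 104,  37,
         0,   0,  13,  39, 116,   0,   0,   0,   0]), array([-0.02 , -0.016, -0.012, -0.008, -0.004,  0.   ,  0.004,  0.008,
        0.012,  0.016,  0.02 ,  0.024,  0.028,  0.032,  0.036,  0.04 ,
        0.044,  0.048,  0.052,  0.056,  0.06 ,  0.064,  0.068]))
N top pct [0.0251 0.0458 0.0488 0.0506] X [-0.0497 -0.0447 -0.0027  0.0403  0.0466]
circle off [-0.0009 -0.0023] 226
dowel -1 40 -0.0384 [ 0.0077 -0.0389]
dowel 1 38 0.036 [-0.0027  0.036 ]
scene 703
S hist (array([  0,   2,   1,  17, 138,  55,   1,   2,   1, 144,  63,  24,   2,
         1,  64, 123,  57,   5,   1,   2,   0,   0]), array([-0.02 , -0.016, -0.012, -0.008, -0.004,  0.   ,  0.004,  0.008,
        0.012,  0.016,  0.02 ,  0.024,  0.028,  0.032,  0.036,  0.04 ,
        0.044,  0.048,  0.052,  0.056,  0.06 ,  0.064,  0.068]))
N top pct [0.0264 0.0482 0.0504 0.0515] X [-0.0353 -0.0268  0.0115  0.0468  0.0484]
circle off [-0.0011 -0.0008] 309
face -0.004 111 [ 0.0196 -0.0012 -0.0032]
face 0.018 126 [ 0.0407 -0.0115  0.0189]
face 0.04 143 [ 0.0364 -0.0029  0.0405]
dowel -1 104 -0.0358 [ 0.001  -0.0362]
dowel 1 149 0.0382 [0.0112 0.0371]
```

```bash
cat >> h.py <<'E'
from scipy.spatial.transform import Rotation as Ro
D=np.array([[0,1,0],[1,0,0],[0,0,-1.]])   # tool axes in bar frame (columns)
def Rbar(yaw,tilt): return Ro.from_euler('z',yaw,degrees=True)*Ro.from_euler('x',-tilt,degrees=True)
def Rtool(yaw,tilt): return Rbar(yaw,tilt)*Ro.from_matrix(D)
def plan(p,R):
    o=env.get_obs(); R0=Ro.from_euler('xyz',o['tool_rot'],degrees=True); p0=o['tool_pos']
    print('t',round(o['time_s'],2),'rotvec',(R0.inv()*R).as_rotvec().round(4),'shift now',(R0.inv().apply(p-p0)*1e3).round(1),
      'shift after turn',(R.inv().apply(p-p0)*1e3).round(1),'q',o['qpos'].round(0),'w',round(o['grip_width'],4),'F',o['force'].round(1))
E
python3 - <<'E'
from h import *
plan(np.array([.570,.365,.250]),Rtool(-15.6,0))
E
```

```text
t 0.1 rotvec [-1.4000e-03  1.2000e-03  1.4153e+00] shift now [-367.2  -81.    -6.3] shift after turn [-136.9  350.2   -6.4] q [-65.  18.  -4.  83.   1.  79.  -3.] w 0.0867 F [-0.1  0.3  0.4]
```

>>> drive_tool([
  [[0, 0, 0], [0, 0, 0.118], 0],
  [[0, 0, 0], [0, 0, 0.118], 0],
  [[0, 0, 0], [0, 0, 0.118], 0],
  [[0, 0, 0], [0, 0, 0.118], 0],
  [[0, 0, 0], [0, 0, 0.118], 0],
  [[0, 0, 0], [0, 0, 0.118], 0],
  [[0, 0, 0], [0, 0, 0.118], 0],
  [[0, 0, 0], [0, 0, 0.118], 0],
  [[0, 0, 0], [0, 0, 0.118], 0],
  [[0, 0, 0], [0, 0, 0.118], 0],
  [[0, 0, 0], [0, 0, 0.118], 0],
  [[0, 0, 0], [0, 0, 0.118], 0],
])

```text
time_s: 1.1
tool_pos: [0.2695, 0.5911, 0.2439]
tool_rot: [-180.0, 0.1, 74.0]
force: [0.8, 0.1, 0.1]
grip_width: 0.0869
grasp_force: 0.0
```

>>> drive_tool([
  [[-13, 32, 0], [0, 0, 0], 0],
  [[-13, 32, 0], [0, 0, 0], 0],
  [[-13, 32, 0], [0, 0, 0], 0],
  [[-13, 32, 0], [0, 0, 0], 0],
  [[-13, 32, 0], [0, 0, 0], 0],
  [[-13, 32, 0], [0, 0, 0], 0],
  [[-13, 32, 0], [0, 0, 0], 0],
  [[-13, 32, 0], [0, 0, 0], 0],
  [[-13, 32, 0], [0, 0, 0], 0],
  [[-13, 32, 0], [0, 0, 0], 0],
  [[-7, 30, -6], [0, 0, 0], 0],
  [[0, 0, 0], [0, 0, 0], 0],
])

```text
time_s: 2.1
tool_pos: [0.5763, 0.3577, 0.2507]
tool_rot: [179.7, 0.2, 73.7]
force: [0.3, -2.2, 1.0]
grip_width: 0.0868
grasp_force: 0.0
```

```bash
python3 - <<'E'
from h import *
plan(np.array([.570,.365,.113]),Rtool(-15.6,0))
E
```

```text
t 2.1 rotvec [ 0.0056  0.0029 -0.0114] shift now [  5.7  -8.9 137.7] shift after turn [  5.4  -8.1 137.7] q [-47.  22.  17.  79.  -6.  80. -46.] w 0.0868 F [ 0.3 -2.2  1. ]
```

>>> drive_tool([
  [[0, 0, 20], [0, 0, 0], 0],
  [[0, 0, 20], [0, 0, 0], 0],
  [[0, 0, 20], [0, 0, 0], 0],
  [[0, 0, 20], [0, 0, 0], 0],
  [[0, 0, 10], [0, 0, 0], 0],
  [[0, 0, 0], [0, 0, 0], 0],
  [[0, 0, 0], [0, 0, 0], 0],
])

```text
time_s: 2.68
tool_pos: [0.5695, 0.3652, 0.1603]
tool_rot: [-180.0, 0.0, 74.4]
force: [-1.3, 0.2, 0.7]
grip_width: 0.087
grasp_force: 0.0
```

```bash
python3 - <<'E'
from h import *
plan(np.array([.570,.365,.113]),Rtool(-15.6,0))
im,_=grab('scene'); cv2.imwrite('pics/s1.png',cv2.resize(im[150:384,240:512],None,fx=2,fy=2))
E
```

```text
t 2.68 rotvec [-0.0005  0.0007 -0.0005] shift now [-0.   0.5 47.3] shift after turn [-0.1  0.5 47.3] q [-47.  25.  16.  86.  -7.  71. -46.] w 0.087 F [-1.3  0.2  0.7]
```

View pics/s1.png

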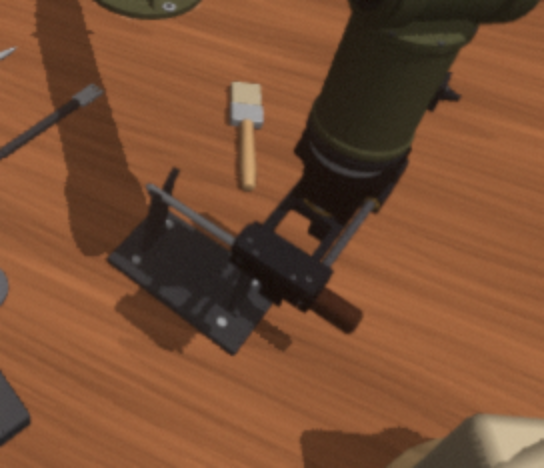

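The picture shows the gripper centred over the handle, near (330,305), with the fork lip just ahead of it. The TCP is settled within 0.5 mm. I'll descend and grip.

>>> drive_tool([
  [[0, 0, 10], [0, 0, 0], 0],
  [[0, 0, 10], [0, 0, 0], 0],
  [[0, 0, 10], [0, 0, 0], 0],
  [[0, 0, 10], [0, 0, 0], 0],
  [[0, 0, 7], [0, 0, 0], 0],
  [[0, 0, 0], [0, 0, 0], 0],
  [[0, 0, 0], [0, 0, 0], 0],
])

```text
time_s: 3.32
tool_pos: [0.5695, 0.3649, 0.1127]
tool_rot: [-180.0, 0.1, 74.4]
force: [0.2, 0.5, 0.6]
grip_width: 0.0871
grasp_force: 0.0
```

>>> drive_tool([
  [[0, 0, 0], [0, 0, 0], 0.5],
  [[0, 0, 0], [0, 0, 0], 0.6],
  [[0, 0, 0], [0, 0, 0], 0.7],
  [[0, 0, 0], [0, 0, 0], 0.8],
  [[0, 0, 0], [0, 0, 0], 0.9],
  [[0, 0, 0], [0, 0, 0], 1],
  [[0, 0, 0], [0, 0, 0], 1],
  [[0, 0, 0], [0, 0, 0], 1],
  [[0, 0, 0], [0, 0, 0], 1],
  [[0, 0, 0], [0, 0, 0], 1],
], newtons=60)

```text
time_s: 4.15
tool_pos: [0.5698, 0.3652, 0.1136]
tool_rot: [180.0, -0.0, 74.4]
force: [1.1, 0.6, 0.9]
grip_width: 0.0283
grasp_force: 0.0
```

>>> drive_tool([
  [[0, 0, 0], [0, 0, 0], 1],
  [[0, 0, 0], [0, 0, 0], 1],
  [[0, 0, 0], [0, 0, 0], 1],
  [[0, 0, 0], [0, 0, 0], 1],
  [[0, 0, 0], [0, 0, 0], 1],
  [[0, 0, 0], [0, 0, 0], 1],
])

```text
time_s: 4.65
tool_pos: [0.5697, 0.3652, 0.1136]
tool_rot: [-180.0, -0.0, 74.4]
force: [0.3, 0.5, -0.1]
grip_width: 0.0219
grasp_force: 60.0
```

>>> drive_tool([
  [[0, 0, -4], [0, 0, 0], 1],
  [[0, 0, -10], [0, 0, 0], 1],
  [[0, 0, -16], [0, 0, 0], 1],
  [[0, 0, -16], [0, 0, 0], 1],
  [[0, 0, -16], [0, 0, 0], 1],
  [[0, 0, -16], [0, 0, 0], 1],
  [[0, 0, -16], [0, 0, 0], 1],
  [[0, 0, -16], [0, 0, 0], 1],
  [[0, 0, -10], [0, 0, 0], 1],
  [[0, 0, -4], [0, 0, 0], 1],
  [[0, 0, 0], [0, 0, 0], 1],
  [[0, 0, 0], [0, 0, 0], 1],
])

```text
time_s: 5.65
tool_pos: [0.5696, 0.365, 0.2371]
tool_rot: [-180.0, 0.0, 74.4]
force: [-0.2, -0.4, -2.5]
grip_width: 0.0215
grasp_force: 60.0
```

```bash
cat >> h.py <<'E'
def S(b1=(.536,-.287,.142),yaw=12.3,tilt=25,back=.195,up=0.,a=.003):
    """TCP pose with grasp point `back` before disc1 on the bore line, raised `up` square to rails"""
    R=Rbar(yaw,tilt).as_matrix(); return np.array(b1)+R@np.array([0,back,up+a]),Rtool(yaw,tilt)
E
python3 - <<'E'
from h import *
p,R=S(up=.1); print(p); plan(p,R)
# bar in air: direction from top depth
for n in('top','scene'):
    im,d=grab(n); V,U=np.mgrid[:384,:512]; P=pts(n,U,V,d).reshape(384,512,3)
    o=env.get_obs(); g=o['tool_pos']-[0,0,.003]; Rb=Rbar(-15.6,0).as_matrix(); q=(P-g)@Rb
    m=(q[...,1]<-.07)&(q[...,1]>-.2)&(abs(q[...,0])<.03)&(abs(q[...,2])<.04)&(abs(q[...,1]+.058)>.01); w=q[m]
    print(n,len(w),w[:,1].min(),np.polyfit(w[:,1],w[:,0],1),np.polyfit(w[:,1],w[:,2],1))
E
```

```text
[ 0.48907799 -0.07179624  0.15293914]
t 5.65 rotvec [-0.1069 -0.4272 -0.4797] shift now [-442.2   40.3   84.3] shift after turn [-335.7 -171.7  249.4] q [-48.  22.  17.  80.  -6.  79. -46.] w 0.0215 F [-0.2 -0.4 -2.5]
top 130 -0.181748773758217 [0.00785872 0.00094755] [0.00902793 0.00357087]
scene 271 -0.1810700283297103 [0.00736093 0.00279078] [0.00173185 0.00344301]
```

>>> drive_tool([
  [[0, 0, 0], [-0.0134, -0.0534, -0.06], 1],
  [[0, 0, 0], [-0.0134, -0.0534, -0.06], 1],
  [[0, 0, 0], [-0.0134, -0.0534, -0.06], 1],
  [[0, 0, 0], [-0.0134, -0.0534, -0.06], 1],
  [[0, 0, 0], [-0.0134, -0.0534, -0.06], 1],
  [[0, 0, 0], [-0.0134, -0.0534, -0.06], 1],
  [[0, 0, 0], [-0.0134, -0.0534, -0.06], 1],
  [[0, 0, 0], [-0.0134, -0.0534, -0.06], 1],
  [[-6, -3, 4], [0, 0, 0], 1],
  [[-12, -6, 9], [0, 0, 0], 1],
  [[-20, -10, 15], [0, 0, 0], 1],
  [[-20, -10, 15], [0, 0, 0], 1],
])

```text
time_s: 6.75
tool_pos: [0.5561, 0.2887, 0.222]
tool_rot: [180.0, 24.9, 102.2]
force: [-0.4, -1.2, -1.5]
grip_width: 0.0214
grasp_force: 60.0
```

>>> drive_tool([
  [[-20, -10, 15], [0, 0, 0], 1],
  [[-20, -10, 15], [0, 0, 0], 1],
  [[-20, -10, 15], [0, 0, 0], 1],
  [[-20, -10, 15], [0, 0, 0], 1],
  [[-20, -10, 15], [0, 0, 0], 1],
  [[-20, -11, 15], [0, 0, 0], 1],
  [[-20, -11, 15], [0, 0, 0], 1],
  [[-20, -11, 15], [0, 0, 0], 1],
  [[-20, -11, 15], [0, 0, 0], 1],
  [[-20, -11, 15], [0, 0, 0], 1],
  [[-20, -11, 15], [0, 0, 0], 1],
  [[-20, -11, 15], [0, 0, 0], 1],
])

```text
time_s: 7.75
tool_pos: [0.4937, -0.0263, 0.1603]
tool_rot: [179.9, 24.9, 102.1]
force: [0.0, -0.8, -1.5]
grip_width: 0.0215
grasp_force: 60.0
```

>>> drive_tool([
  [[-18, -10, 12], [0, 0, 0], 1],
  [[-12, -6, 8], [0, 0, 0], 1],
  [[-5, -2, 3], [0, 0, 0], 1],
  [[0, 0, 0], [0, 0, 0], 1],
  [[0, 0, 0], [0, 0, 0], 1],
  [[0, 0, 0], [0, 0, 0], 1],
  [[0, 0, 0], [0, 0, 0], 1],
])

```text
time_s: 8.33
tool_pos: [0.4872, -0.0668, 0.1553]
tool_rot: [179.9, 25.0, 102.4]
force: [0.4, -0.2, -1.7]
grip_width: 0.0217
grasp_force: 60.0
```

```bash
python3 - <<'E'
from h import *
p,R=S(up=.1); plan(p,R)
B=np.array([.536,-.287,.142]); Rb=Rbar(12.3,25).as_matrix()
for n in('top','scene'):
    im,d=grab(n); V,U=np.mgrid[:384,:512]; P=pts(n,U,V,d).reshape(384,512,3)
    q=(P-B)@Rb
    m=(q[...,1]<.145)&(q[...,1]>-.0)&(abs(q[...,0])<.012)&(abs(q[...,2]-.1)<.03)&((q[...,1]<.11)); w=q[m]
    print(n,len(w),w[:,1].min(),np.polyfit(w[:,1],w[:,0],1),np.polyfit(w[:,1],w[:,2],1))
    if n=='scene': cv2.imwrite('pics/s2.png',cv2.resize(im[80:300,20:320],None,fx=2.5,fy=2.5))
E
```

```text
t 8.33 rotvec [ 0.0025 -0.0004  0.0017] shift now [-3.8  0.8  4.4] shift after turn [-3.8  0.8  4.4] q [-40.   1.  28. 118.  28.  64. -13.] w 0.0217 F [ 0.4 -0.2 -1.7]
top 101 0.01820242439147999 [-0.00756652 -0.0009692 ] [-0.02898866  0.10775361]
scene 150 0.017899915085300287 [0.00426647 0.000729  ] [0.00562227 0.10627881]
```

View pics/s2.png

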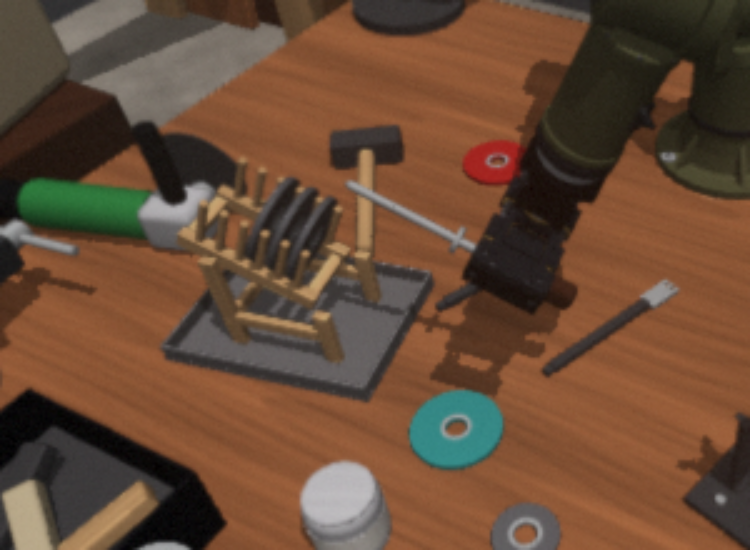

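The picture shows the rod at (350,185)–(460,240), aligned and above the rack, with the discs undisturbed. The point chisel lies below the gripper, near (480,285), so I check the clearance.

```bash
python3 - <<'E'
from h import *
P=np.load('topP.npy'); im=cv2.imread('pics/top0.png'); sat=cv2.cvtColor(im,cv2.COLOR_BGR2HSV)[...,1]
m=((sat<110)).astype(np.uint8); m[:,:235]=0;m[:,320:]=0;m[:180]=0;m[252:]=0
k,l,s,c=cv2.connectedComponentsWithStats(m)
for i in range(1,k):
    if s[i,4]>30:
        q=np.argwhere(l==i); w=plane('top',q[:,1],q[:,0],.006); print(s[i],'x max',w[w[:,0].argmax()].round(3),'x min',w[w[:,0].argmin()].round(3), w[:,:2].mean(0).round(3))
p,R=S(back=.190); g=p; print('TCP',p,'rear handle bottom',(p+Rbar(12.3,25).apply([0,.074,-.016])).round(3),'fingertip',(p+Rbar(12.3,25).apply([0,.0095,-.022])).round(3))
E
```

```text
[315 180   5  21  55] x max [ 0.51  -0.227  0.006] x min [ 0.44  -0.227  0.006] [ 0.485 -0.223]
[240 185  26  57 313] x max [ 0.491 -0.038  0.006] x min [0.297 0.03  0.006] [0.378 0.007]
[288 194  26  54 242] x max [ 0.461 -0.202  0.006] x min [ 0.277 -0.123  0.006] [ 0.368 -0.162]
TCP [ 0.4990464  -0.11751549  0.06442145] rear handle bottom [ 0.486 -0.059  0.019] fingertip [ 0.499 -0.118  0.04 ]
```

>>> drive_tool([
  [[-4, -1, 4], [0, 0, 0], 1],
  [[0, 0, 12], [0, 0, 0], 1],
  [[0, 0, 12], [0, 0, 0], 1],
  [[0, 0, 12], [0, 0, 0], 1],
  [[0, 0, 12], [0, 0, 0], 1],
  [[0, 0, 12], [0, 0, 0], 1],
  [[0, 0, 12], [0, 0, 0], 1],
  [[0, 0, 12], [0, 0, 0], 1],
  [[0, 0, 10], [0, 0, 0], 1],
  [[0, 0, 4], [0, 0, 0], 1],
  [[0, 0, 0], [0, 0, 0], 1],
  [[0, 0, 0], [0, 0, 0], 1],
])

```text
time_s: 9.43
tool_pos: [0.4956, -0.1142, 0.0645]
tool_rot: [180.0, 25.0, 102.3]
force: [0.2, 0.4, -1.0]
grip_width: 0.0215
grasp_force: 60.0
```

```bash
python3 - <<'E'
from h import *
p,R=S(back=.195); plan(p,R)
B=np.array([.536,-.287,.142]); Rb=Rbar(12.3,25).as_matrix()
for n in('top','scene'):
    im,d=grab(n); V,U=np.mgrid[:384,:512]; P=pts(n,U,V,d).reshape(384,512,3)
    q=(P-B)@Rb; sat=cv2.cvtColor(im,cv2.COLOR_BGR2HSV)[...,1]
    m=(q[...,1]<.095)&(q[...,1]>.008)&(abs(q[...,0])<.012)&(abs(q[...,2])<.02)&(sat<70); w=q[m]
    print(n,len(w),w[:,1].min(),np.polyfit(w[:,1],w[:,0],1),np.polyfit(w[:,1],w[:,2],1))
    o=w[:,1]<.06
    rm=(q[...,1]<.008)&(q[...,1]>-.06)&(abs(q[...,0])<.06)&(np.hypot(q[...,0],q[...,2])>.04)&(q[...,2]>.025)&(q[...,2]<.06)&(sat<90)
    from scipy.optimize import least_squares
    a,e=q[...,0][rm],q[...,2][rm]; print('discs',least_squares(lambda p:np.hypot(a-p[0],e-p[1])-.05,[0,0],loss='soft_l1',f_scale=.002).x.round(4))
    x0,y0=(60,90) if n=='scene' else (275,130)
    cv2.imwrite('pics/%s3.png'%n,cv2.resize(im[y0:y0+130,x0:x0+ (190 if n=='scene' else 130)],None,fx=4,fy=4,interpolation=cv2.INTER_CUBIC))
E
```

```text
t 9.43 rotvec [0.0008 0.0001 0.0001] shift now [1.5 2.7 1.7] shift after turn [1.5 2.7 1.7] q [-36.  10.  31. 122.  27.  49. -11.] w 0.0215 F [ 0.2  0.4 -1. ]
top 79 0.012018004587598307 [-0.00119809 -0.00318834] [0.00784515 0.00356418]
discs [-0.0012 -0.0023]
scene 111 0.013833221016202792 [-0.00090728 -0.00052093] [0.00017885 0.00490245]
discs [-0.0012 -0.0012]
```

View pics/scene3.png

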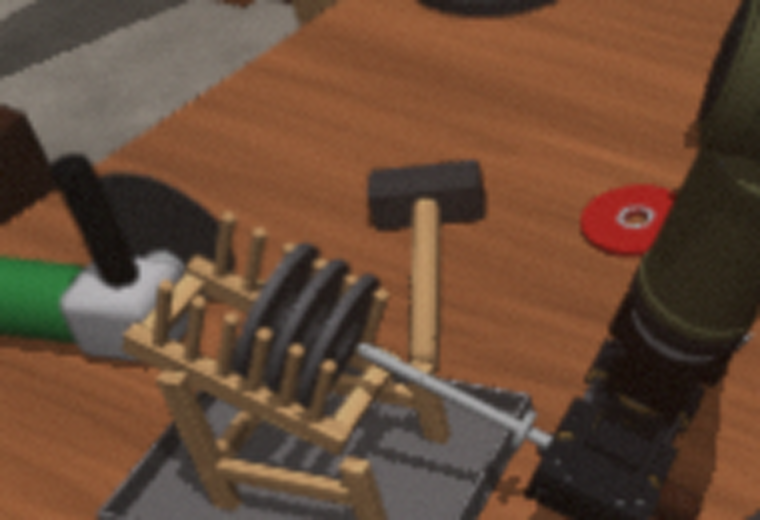

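The picture shows the rod tip at (365,350), just in front of disc1's bore. The bar is 2 mm off to one side, so I correct that and insert.

>>> drive_tool([
  [[0, 2, 0], [0, 0, 0], 1],
  [[0, 0, 0], [0, 0, 0], 1],
  [[-5, 0, 0], [0, 0, 0], 1],
  [[-5, 0, 0], [0, 0, 0], 1],
  [[-5, 0, 0], [0, 0, 0], 1],
  [[-5, 0, 0], [0, 0, 0], 1],
  [[-5, 0, 0], [0, 0, 0], 1],
  [[-5, 0, 0], [0, 0, 0], 1],
  [[0, 0, 0], [0, 0, 0], 1],
  [[0, 0, 0], [0, 0, 0], 1],
])

```text
time_s: 10.37
tool_pos: [0.5033, -0.1407, 0.0772]
tool_rot: [179.9, 25.0, 102.2]
force: [0.7, 0.1, -1.4]
grip_width: 0.0213
grasp_force: 60.0
```

```bash
python3 - <<'E'
from h import *
p,R=S(back=.082); plan(p,R)
E
```

```text
t 10.37 rotvec [ 0.0009 -0.0003 -0.0011] shift now [-81.2   0.9   1.6] shift after turn [-81.2   0.8   1.6] q [-33.   9.  32. 121.  26.  49.  -7.] w 0.0213 F [ 0.7  0.1 -1.4]
```

>>> drive_tool([
  [[-6, 0, 0], [0, 0, 0], 1],
  [[-6, 0, 0], [0, 0, 0], 1],
  [[-6, 0, 0], [0, 0, 0], 1],
  [[-6, 0, 0], [0, 0, 0], 1],
  [[-6, 0, 0], [0, 0, 0], 1],
  [[-6, 0, 0], [0, 0, 0], 1],
  [[0, 0, 0], [0, 0, 0], 1],
  [[0, 0, 0], [0, 0, 0], 1],
])

```text
time_s: 11.03
tool_pos: [0.5102, -0.1727, 0.0924]
tool_rot: [179.9, 25.0, 102.2]
force: [0.1, -0.0, -1.3]
grip_width: 0.0216
grasp_force: 60.0
```

>>> drive_tool([
  [[-6, 0, 0], [0, 0, 0], 1],
  [[-6, 0, 0], [0, 0, 0], 1],
  [[-6, 0, 0], [0, 0, 0], 1],
  [[-6, 0, 0], [0, 0, 0], 1],
  [[-6, 0, 0], [0, 0, 0], 1],
  [[-6, 0, 0], [0, 0, 0], 1],
  [[-6, 0, 0], [0, 0, 0], 1],
  [[-3, 0, 0], [0, 0, 0], 1],
  [[0, 0, 0], [0, 0, 0], 1],
  [[0, 0, 0], [0, 0, 0], 1],
  [[0, 0, 0], [0, 0, 0], 1],
])

```text
time_s: 11.95
tool_pos: [0.5188, -0.2118, 0.111]
tool_rot: [180.0, 25.0, 102.3]
force: [-1.0, -0.4, -1.6]
grip_width: 0.0216
grasp_force: 60.0
```

```bash
python3 - <<'E'
from h import *
p,R=S(back=.082); plan(p,R)
im,d=grab('scene'); jm,_=grab('top')
f=lambda i,x,y:cv2.resize(i[y:y+140,x:x+130],None,fx=3,fy=3,interpolation=cv2.INTER_CUBIC)
cv2.imwrite('pics/in.png',np.hstack([f(im,75,110),f(jm,295,110)]))
E
```

```text
t 11.95 rotvec [ 0.0008 -0.0005  0.0003] shift now [-1.   0.8  1.5] shift after turn [-1.   0.8  1.5] q [-28.   9.  35. 117.  24.  50.   4.] w 0.0216 F [-1.  -0.4 -1.6]
```

View pics/in.png

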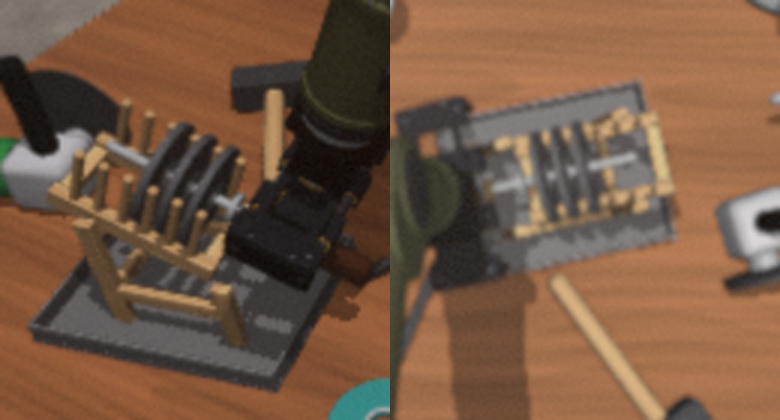

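The left panel shows the rod out beyond disc3 at (110,145). The right panel shows its tip at (635,157), and all the discs are still seated. Now I lift square to the rails.

>>> drive_tool([
  [[0, 0, -3], [0, 0, 0], 1],
  [[0, 0, -3], [0, 0, 0], 1],
  [[0, 0, -5], [0, 0, 0], 1],
  [[0, 0, -6], [0, 0, 0], 1],
  [[0, 0, -6], [0, 0, 0], 1],
  [[0, 0, -6], [0, 0, 0], 1],
  [[0, 0, -6], [0, 0, 0], 1],
  [[0, 0, -6], [0, 0, 0], 1],
  [[0, 0, -6], [0, 0, 0], 1],
  [[0, 0, -6], [0, 0, 0], 1],
  [[0, 0, -6], [0, 0, 0], 1],
])

```text
time_s: 12.97
tool_pos: [0.5135, -0.1874, 0.1653]
tool_rot: [179.9, 25.0, 102.3]
force: [-0.3, -0.3, -2.7]
grip_width: 0.0218
grasp_force: 60.0
```

>>> drive_tool([
  [[0, 0, -6], [0, 0, 0], 1],
  [[0, 0, -6], [0, 0, 0], 1],
  [[0, 0, -6], [0, 0, 0], 1],
  [[0, 0, -6], [0, 0, 0], 1],
  [[0, 0, -6], [0, 0, 0], 1],
  [[0, 0, -6], [0, 0, 0], 1],
  [[0, 0, -6], [0, 0, 0], 1],
  [[0, 0, -6], [0, 0, 0], 1],
  [[0, 0, -6], [0, 0, 0], 1],
  [[0, 0, -3], [0, 0, 0], 1],
  [[0, 0, 0], [0, 0, 0], 1],
  [[0, 0, 0], [0, 0, 0], 1],
])

```text
time_s: 13.97
tool_pos: [0.5084, -0.1641, 0.2165]
tool_rot: [179.9, 25.0, 102.3]
force: [-0.2, 0.2, -4.1]
grip_width: 0.0215
grasp_force: 60.0
```

```bash
python3 - <<'E'
from h import *
plan(np.array([.5697,.3652,.26]),Rtool(-15.6,0))
im,d=grab('scene'); jm,_=grab('top')
f=lambda i,x,y:cv2.resize(i[y:y+150,x:x+150],None,fx=2.6,fy=2.6,interpolation=cv2.INTER_CUBIC)
cv2.imwrite('pics/lift.png',np.hstack([f(im,75,60),f(jm,275,110)]))
E
```

```text
t 13.97 rotvec [0.1074 0.427  0.4794] shift now [ 438.6  172.9 -252.1] shift after turn [526.3 -83.3 -43.5] q [-33.  -1.  32. 113.  28.  66.   1.] w 0.0215 F [-0.2  0.2 -4.1]
```

View pics/lift.png

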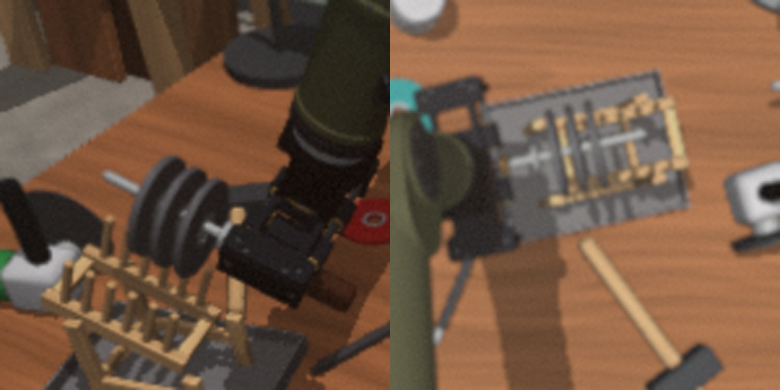

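The left panel shows all three discs hanging on the bar, clear of the dowels, with the rod tip at (110,178). I carry it to the stand while still tilted.

>>> drive_tool([
  [[0, 0, -6], [0, 0, 0], 1],
  [[0, 0, -10], [0, 0, 0], 1],
  [[0, 0, -10], [0, 0, 0], 1],
  [[2, 1, -8], [0, 0, 0], 1],
  [[4, 2, -6], [0, 0, 0], 1],
  [[7, 3, -6], [0, 0, 0], 1],
  [[10, 4, -6], [0, 0, 0], 1],
  [[13, 5, -7], [0, 0, 0], 1],
  [[16, 6, -8], [0, 0, 0], 1],
  [[18, 7, -9], [0, 0, 0], 1],
  [[18, 7, -9], [0, 0, 0], 1],
  [[18, 7, -9], [0, 0, 0], 1],
])

```text
time_s: 15.07
tool_pos: [0.5203, -0.0198, 0.2563]
tool_rot: [180.0, 25.0, 102.4]
force: [0.1, -0.4, -3.5]
grip_width: 0.0214
grasp_force: 60.0
```

>>> drive_tool([
  [[18, 7, -9], [0, 0, 0], 1],
  [[18, 7, -9], [0, 0, 0], 1],
  [[18, 7, -9], [0, 0, 0], 1],
  [[18, 7, -9], [0, 0, 0], 1],
  [[18, 7, -9], [0, 0, 0], 1],
  [[18, 7, -9], [0, 0, 0], 1],
  [[18, 7, -9], [0, 0, 0], 1],
  [[18, 7, -9], [0, 0, 0], 1],
  [[18, 7, -9], [0, 0, 0], 1],
  [[18, 7, -9], [0, 0, 0], 1],
  [[18, 7, -9], [0, 0, 0], 1],
  [[18, 7, -9], [0, 0, 0], 1],
])

```text
time_s: 16.07
tool_pos: [0.5504, 0.2342, 0.2627]
tool_rot: [180.0, 25.0, 102.4]
force: [0.7, 0.5, -3.6]
grip_width: 0.0216
grasp_force: 60.0
```

>>> drive_tool([
  [[18, 7, -9], [0, 0, 0], 1],
  [[18, 7, -9], [0, 0, 0], 1],
  [[18, 7, -9], [0, 0, 0], 1],
  [[15, 7, -9], [0, 0, 0], 1],
  [[12, 6, -8], [0, 0, 0], 1],
  [[9, 4, -6], [0, 0, 0], 1],
  [[6, 3, -4], [0, 0, 0], 1],
  [[3, 1, -2], [0, 0, 0], 1],
  [[0, 0, 0], [0, 0, 0], 1],
  [[0, 0, 0], [0, 0, 0], 1],
  [[0, 0, 0], [0, 0, 0], 1],
])

```text
time_s: 16.98
tool_pos: [0.5679, 0.35, 0.2726]
tool_rot: [179.9, 25.0, 102.2]
force: [-0.5, -1.0, -4.1]
grip_width: 0.0215
grasp_force: 60.0
```

```bash
python3 - <<'E'
from h import *
plan(np.array([.5697,.3652,.26]),Rtool(-15.6,0))
E
```

```text
t 16.98 rotvec [0.1069 0.4279 0.4781] shift now [18.5  5.   5.3] shift after turn [15.2 -2.3 12.6] q [-54.  28.  14.  71.  15.  94. -29.] w 0.0215 F [-0.5 -1.  -4.1]
```

>>> drive_tool([
  [[0, 0, 0], [0.0089, 0.0357, 0.0398], 1],
  [[0, 0, 0], [0.0089, 0.0357, 0.0398], 1],
  [[0, 0, 0], [0.0089, 0.0357, 0.0398], 1],
  [[0, 0, 0], [0.0089, 0.0357, 0.0398], 1],
  [[0, 0, 0], [0.0089, 0.0357, 0.0398], 1],
  [[0, 0, 0], [0.0089, 0.0357, 0.0398], 1],
  [[0, 0, 0], [0.0089, 0.0357, 0.0398], 1],
  [[0, 0, 0], [0.0089, 0.0357, 0.0398], 1],
  [[0, 0, 0], [0.0089, 0.0357, 0.0398], 1],
  [[0, 0, 0], [0.0089, 0.0357, 0.0398], 1],
  [[0, 0, 0], [0.0089, 0.0357, 0.0398], 1],
  [[0, 0, 0], [0.0089, 0.0357, 0.0398], 1],
])

```text
time_s: 17.98
tool_pos: [0.5681, 0.3492, 0.2729]
tool_rot: [-180.0, -0.1, 74.3]
force: [0.0, -0.4, -4.1]
grip_width: 0.0214
grasp_force: 60.0
```

>>> drive_tool([
  [[3, 0, 2], [0, 0, 0], 1],
  [[4, -1, 4], [0, 0, 0], 1],
  [[4, -1, 4], [0, 0, 0], 1],
  [[4, 0, 3], [0, 0, 0], 1],
  [[0, 0, 0], [0, 0, 0], 1],
  [[0, 0, 0], [0, 0, 0], 1],
  [[0, 0, 0], [0, 0, 0], 1],
  [[0, 0, 0], [0, 0, 0], 1],
])

```text
time_s: 18.65
tool_pos: [0.57, 0.3658, 0.2596]
tool_rot: [180.0, -0.0, 74.5]
force: [0.1, -0.4, -3.3]
grip_width: 0.0216
grasp_force: 60.0
```

```bash
python3 - <<'E'
from h import *
plan(np.array([.5697,.3652,.1136]),Rtool(-15.6,0))
g=env.get_obs()['tool_pos']-[0,0,.003]; Rb=Rbar(-15.6,0).as_matrix()
out=[]
for n in('top','scene'):
    im,d=grab(n); V,U=np.mgrid[:384,:512]; P=pts(n,U,V,d).reshape(384,512,3)
    q=(P-g)@Rb
    m=(q[...,1]<-.04)&(q[...,1]>-.2)&(abs(q[...,0])<.008)&(abs(q[...,2])<.012); w=q[m]
    print(n,len(w),w[:,1].min(),np.polyfit(w[:,1],w[:,0],1),np.polyfit(w[:,1],w[:,2],1))
    D_=(q[...,1]<-.04)&(q[...,1]>-.2)&(abs(q[...,0])<.06)&(q[...,2]>.018)&(q[...,2]<.06); print('disc y hist',np.histogram(q[...,1][D_]-.025,np.arange(-.2,-.06,.006)))
    x,y=(270,150) if n=='scene' else (110,110)
    out.append(cv2.resize(im[y:y+150,x:x+150],None,fx=2.6,fy=2.6,interpolation=cv2.INTER_CUBIC))
cv2.imwrite('pics/pre.png',np.hstack(out))
E
```

```text
t 18.65 rotvec [ 0.     -0.0008  0.0019] shift now [-8.00e-01 -1.00e-01  1.46e+02] shift after turn [-7.00e-01 -1.00e-01  1.46e+02] q [-46.  22.  15.  78.  -6.  81. -47.] w 0.0216 F [ 0.1 -0.4 -3.3]
top 122 -0.1824700583196289 [0.00621605 0.00087423] [0.02360966 0.00482657]
disc y hist (array([ 0,  0,  0,  0,  0,  0,  0, 32, 71, 13,  0, 70, 51,  1, 60, 67,  1,
        0,  1,  0,  0,  0,  0]), array([-0.2  , -0.194, -0.188, -0.182, -0.176, -0.17 , -0.164, -0.158,
       -0.152, -0.146, -0.14 , -0.134, -0.128, -0.122, -0.116, -0.11 ,
       -0.104, -0.098, -0.092, -0.086, -0.08 , -0.074, -0.068, -0.062]))
scene 185 -0.182095558141369 [-0.00385464  0.00134144] [0.02909434 0.0065816 ]
disc y hist (array([  0,   0,   0,   0,   0,   0,   0,   4, 121, 111,   0,  51, 196,
         0,   0, 106, 152,   0,   0,   0,   0,   0,   0]), array([-0.2  , -0.194, -0.188, -0.182, -0.176, -0.17 , -0.164, -0.158,
       -0.152, -0.146, -0.14 , -0.134, -0.128, -0.122, -0.116, -0.11 ,
       -0.104, -0.098, -0.092, -0.086, -0.08 , -0.074, -0.068, -0.062]))
```

View pics/pre.png

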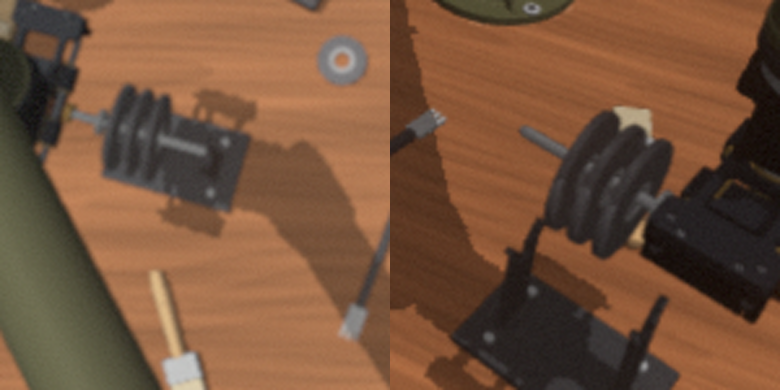

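The discs hang at about 107, 127 and 150 mm from the handle's middle, between where the forks will be. The tip droops about 1.2°, so I trim that and lower the bar.

>>> drive_tool([
  [[0, 0, 5], [0, -0.01, 0], 1],
  [[0, 0, 10], [0, -0.01, 0], 1],
  [[0, 0, 12], [0, 0, 0], 1],
  [[0, 0, 12], [0, 0, 0], 1],
  [[0, 0, 12], [0, 0, 0], 1],
  [[0, 0, 12], [0, 0, 0], 1],
  [[0, 0, 12], [0, 0, 0], 1],
  [[0, 0, 10], [0, 0, 0], 1],
  [[0, 0, 8], [0, 0, 0], 1],
  [[0, 0, 5], [0, 0, 0], 1],
  [[0, 0, 0], [0, 0, 0], 1],
  [[0, 0, 0], [0, 0, 0], 1],
])

```text
time_s: 19.75
tool_pos: [0.5695, 0.3644, 0.1617]
tool_rot: [-180.0, 1.1, 74.5]
force: [0.1, -0.3, -3.7]
grip_width: 0.0215
grasp_force: 60.0
```

```bash
python3 - <<'E'
from h import *
plan(np.array([.5697,.3652,.1140]),Rtool(-15.6,1.15))
E
```

```text
t 19.75 rotvec [-0.0002 -0.0013  0.0017] shift now [ 1.8  0.  47.6] shift after turn [ 1.8 -0.  47.6] q [-46.  25.  15.  85.  -6.  72. -47.] w 0.0215 F [ 0.1 -0.3 -3.7]
```

>>> drive_tool([
  [[1, 0, 6], [0, 0, 0], 1],
  [[1, 0, 6], [0, 0, 0], 1],
  [[0, 0, 6], [0, 0, 0], 1],
  [[0, 0, 6], [0, 0, 0], 1],
  [[0, 0, 6], [0, 0, 0], 1],
  [[0, 0, 6], [0, 0, 0], 1],
  [[0, 0, 4], [0, 0, 0], 1],
  [[0, 0, 3], [0, 0, 0], 1],
  [[0, 0, 2], [0, 0, 0], 1],
  [[0, 0, 2], [0, 0, 0], 1],
  [[0, 0, 0], [0, 0, 0], 1],
  [[0, 0, 0], [0, 0, 0], 1],
])

```text
time_s: 20.75
tool_pos: [0.5697, 0.3654, 0.1147]
tool_rot: [-180.0, 1.1, 74.5]
force: [-0.6, 1.2, -2.2]
grip_width: 0.0214
grasp_force: 60.0
```

```bash
python3 - <<'E'
from h import *
plan(np.array([.5697,.3652,.1136]),Rtool(-15.6,1.15))
g=np.array([.5697,.3652,.110]); Rb=Rbar(-15.6,0).as_matrix()
for n in('top','scene'):
    im,d=grab(n); V,U=np.mgrid[:384,:512]; P=pts(n,U,V,d).reshape(384,512,3)
    q=(P-g)@Rb
    m=(q[...,1]<-.045)&(q[...,1]>-.2)&(abs(q[...,0])<.008)&(abs(q[...,2])<.012); w=q[m]
    print(n,len(w),w[:,1].min(),np.polyfit(w[:,1],w[:,0],1),np.polyfit(w[:,1],w[:,2],1))
E
```

```text
t 20.75 rotvec [-0.0001 -0.0014  0.0017] shift now [-0.2  0.   1.1] shift after turn [-0.2  0.   1.1] q [-46.  27.  14.  87.  -6.  67. -46.] w 0.0214 F [-0.6  1.2 -2.2]
top 95 -0.18125721197862607 [-0.00310854 -0.000527  ] [0.00214161 0.00565454]
scene 177 -0.18073277170693108 [0.00293305 0.00171741] [-0.00316974  0.00584244]
```

>>> drive_tool([
  [[0, 0, 1], [0, 0, 0], 1],
  [[0, 0, 0], [0, 0, 0], 1],
  [[0, 0, 0], [0, 0, 0], 0.72],
  [[0, 0, 0], [0, 0, 0], 0.68],
  [[0, 0, 0], [0, 0, 0], 0.6],
  [[0, 0, 0], [0, 0, 0], 0.5],
  [[0, 0, 0], [0, 0, 0], 0.4],
  [[0, 0, 0], [0, 0, 0], 0.3],
  [[0, 0, 0], [0, 0, 0], 0.3],
  [[0, 0, 0], [0, 0, 0], 0.3],
  [[0, 0, 0], [0, 0, 0], 0.3],
  [[0, 0, 0], [0, 0, 0], 0.3],
])

```text
time_s: 21.85
tool_pos: [0.5697, 0.3654, 0.1136]
tool_rot: [-180.0, 1.1, 74.5]
force: [-0.4, -0.4, -0.8]
grip_width: 0.0603
grasp_force: 0.0
```

>>> drive_tool([
  [[0, 0, -4], [0, 0, 0], 0.3],
  [[0, 0, -8], [0, 0, 0], 0.3],
  [[0, 0, -12], [0, 0, 0], 0.3],
  [[0, 0, -15], [0, 0, 0], 0.3],
  [[0, 0, -15], [0, 0, 0], 0.3],
  [[0, 0, -15], [0, 0, 0], 0.3],
  [[0, 0, -15], [0, 0, 0], 0.3],
  [[0, 0, -15], [0, 0, 0], 0.3],
  [[0, 0, -15], [0, 0, 0], 0.3],
  [[0, 0, -15], [0, 0, 0], 0.3],
  [[0, 0, 0], [0, 0, 0], 0.3],
  [[0, 0, 0], [0, 0, 0], 0.3],
])

```text
time_s: 22.85
tool_pos: [0.571, 0.368, 0.2445]
tool_rot: [179.9, 0.9, 74.5]
force: [0.2, -0.7, -0.8]
grip_width: 0.0612
grasp_force: 0.0
```

```bash
python3 - <<'E'
from h import *
o=env.get_obs(); print(o['tool_pos'],o['grip_width'],o['force'])
g=np.array([.5697,.3652,.110]); Rb=Rbar(-15.6,0).as_matrix(); out=[]
for n in('top','scene'):
    im,d=grab(n); V,U=np.mgrid[:384,:512]; P=pts(n,U,V,d).reshape(384,512,3)
    q=(P-g)@Rb
    m=(q[...,1]<-.045)&(q[...,1]>-.2)&(abs(q[...,0])<.008)&(abs(q[...,2])<.012); w=q[m]
    print(n,len(w),w[:,1].min(),np.polyfit(w[:,1],w[:,0],1),np.polyfit(w[:,1],w[:,2],1))
    D_=(q[...,1]<-.04)&(q[...,1]>-.2)&(abs(q[...,0])<.06)&(q[...,2]>.018)&(q[...,2]<.06); print('disc y',np.histogram(q[...,1][D_]-.025,np.arange(-.2,-.06,.006))[0])
    x,y=(270,190) if n=='scene' else (110,110)
    out.append(cv2.resize(im[y:y+150,x:x+150],None,fx=2.6,fy=2.6,interpolation=cv2.INTER_CUBIC))
cv2.imwrite('pics/fin.png',np.hstack(out))
E
```

```text
[0.57101364 0.36802809 0.24448426] 0.06123095716271053 [ 0.24167626 -0.7352771  -0.81853914]
top 96 -0.18276735832676827 [0.00251747 0.00055313] [0.01091803 0.00402663]
disc y [ 0  9 14  0  0  0  0 34 48 10  0 55 39  0  5 74 22  0  0  0  0 10  8]
scene 178 -0.1806243928455809 [0.00108128 0.00125353] [0.0112286  0.00545563]
disc y [  0   2  27  11   0   0   0   3  85  94   0  38 152   0   5  93 106   0
   0   0   0   4  16]
```

View pics/fin.png

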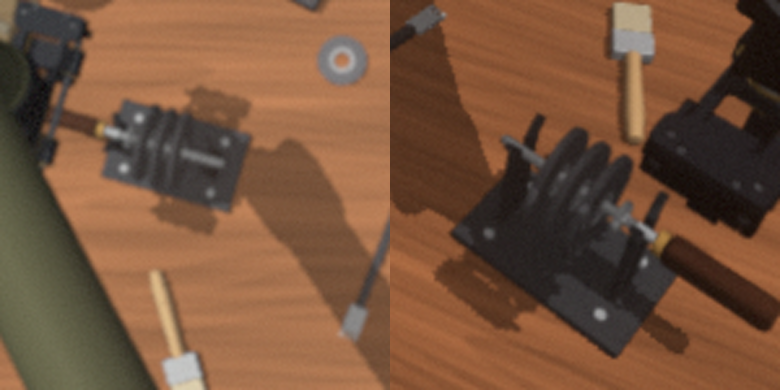

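The pictures show the bar lying in both forks with its collar inside the handle-side fork. The three discs hang still between collar and far fork, and the gripper is clear. I let things settle for half a second, then hand in.

>>> drive_tool([
  [[0, 0, 0], [0, 0, 0], 0.3],
  [[0, 0, 0], [0, 0, 0], 0.3],
  [[0, 0, 0], [0, 0, 0], 0.3],
  [[0, 0, 0], [0, 0, 0], 0.3],
  [[0, 0, 0], [0, 0, 0], 0.3],
  [[0, 0, 0], [0, 0, 0], 0.3],
  [[0, 0, 0], [0, 0, 0], 0.3],
  [[0, 0, 0], [0, 0, 0], 0.3],
])

```text
time_s: 23.62
tool_pos: [0.5703, 0.3677, 0.2425]
tool_rot: [-180.0, 1.1, 74.5]
force: [0.3, 0.1, 0.3]
grip_width: 0.0603
grasp_force: 0.0
```

```bash
python3 -c "
from cell import env
print(env.sign_off())"
```

```text
the job is handed in; nothing more can be done
None
```

The job is handed in at about 24 s: the bar lies level in both forks, its collar inside the handle-side fork, with all three discs hanging on it; the hand-in returned no verdict.

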